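# Shut the frit mill and lock its cover

## Task

Gently swing the glass-frit mill's cover shut, then lock it with the quarter-turn stud: press the winged head down, feel for the hidden slot, push it through and turn it clockwise a quarter turn until its cam catches and the head stays down by itself. Use no more than a firm thumb's push (stay below about 35 N: more bends the keeper), leave the other things on the bench where they are, and let go at the end.

Things in the scene. Friction and masses are not known exactly. Their poses are not given: they have to be found in the camera images.
- mill: The frit mill, fixed: a grey open-topped steel box 200 x 200 mm, 115 mm high, with a blue motor block (90 x 150 mm, 92 mm high) behind it. Origin at the centre of the box's underside on the bench; x points from the box to the motor (away from the robot, up to 0.4 rad askew), y left, z up. Its place and yaw vary.
- lid (a joint): Angle (rad) of the mill's cover, an aluminium plate 200 x 200 x 6 mm hinged along the motor-side (+x) rim. 0 = shut and level, its top 121.5 mm above the bench, at a solid stop; grows as the free edge (nearest the robot) lifts; starts at 0.45 to 0.9. The hinge is stiff: the cover stays where it is left; pushing down near the free edge with 1 to 6 N moves it.
- lid_hinge (a point): Middle of the cover's hinged edge, on its top face: 100 mm along x and 121.5 mm above the mill's origin when shut (the hinge axis, along the mill's y, lies 6 mm below it then). The point's x axis lies along the cover towards the motor, y along the hinge, z square out of the cover's top; they tilt with it.
- lid_edge (a point): Middle of the cover's free edge, on its top face, 200 mm from the hinged edge; axes as lid_hinge. A good place to push is 20 mm in from this edge and 65 mm to either side of the middle, clear of the stud.
- stud_head (a point): Centre of the top of the stud head's round steel flange (50 mm diameter, 6 mm thick), on the stud's axis. On it stands the wing, a bar 44 mm long, 10 mm thick, 24 mm high, centred. The point's x axis runs along the wing, z out of the cover. Cover shut and head up: 150 mm above the bench. Pinch the wing's flat sides; fingertips can push on the flange.
- stud_foot (a point): Point where the stud's axis meets the cover's top face: 155 mm from the hinged edge, 45 mm from the free edge, in the middle across. Under it, out of sight below the shut cover, is the keeper, a fixed slotted steel plate that varies in height by 0.8 mm either way. The stud's cross pin, parallel to the wing, must go through its slot. The slot is not measured.
- stud_press (a joint): How far the head is pushed in (m), 0 = sprung up; the spring gives 4 N at 0, 10 N at 13.5 mm. Off the slot the pin lands on the keeper at 1.2 to 2.8 mm and goes no further; in the slot it goes through: from 10.7 to 12.3 mm on (varies) it is below the keeper and can turn, at 12.7 to 14.3 mm it meets the keeper's floor. Caught in the notch, it stays at 7.7 to 9.3 mm.
- keeper_sag (a joint): How far (m) the stud's pin pushes the hidden keeper down; 0 at rest. The keeper gives way only above 10 N of pin force, then 1 mm for every 20 N; pushed down more than 1.25 mm (35 N) it is bent and spoilt. Far too small to be read from the poses: watch the force on the tool.
- stud_turn (a joint): Turn of the head (rad), clockwise from above; at 0 the wing lies along the mill's x; starts -0.6 to 0.6, range -0.85 to 2.4, slight friction. The slot lies anywhere from -0.6 to 0.6 (pin enters within about 0.07 of it). The notch is 1.57 past the slot (within 0.11), with a solid stop there. Once 0.3 past the slot it cannot spring out, so the wing may be let go and regripped.
- jar_a: Clear jar of green frit with white cap, 72 mm diameter, 105 mm high, a bystander beside the mill. Origin under its centre.
- jar_b: Smaller clear jar of amber frit with white cap, 60 mm diameter, 90 mm high, a bystander beside the mill. Origin under its centre.
- jar_lid: Loose white jar cap, 90 mm diameter, 12 mm high, a bystander. Origin under its centre.
- spoon: Spoon lying on the bench, a bystander. Origin under its middle.
- brush: Brush lying on the bench, a bystander. Origin under its middle.
- tile: Flat green glass tile 100 x 100 x 6 mm, a bystander. Origin under its centre.
- spray: Aluminium spray can, 60 mm diameter, 190 mm high, a bystander. Origin under its centre.

How it is judged:
By the outcome, as a careful person would: the job done as asked, in the order asked, and still so for the second after the job is handed in, with the robot touching nothing.
It also fails if it takes over 72 s, if anything falls off the work surface, if the arm or the gripper's body presses on something with over 40 N, if the wrist force passes 120 N, or if a joint passes its speed limit or range.

## Robot

A 7-joint arm with a two-finger parallel gripper is mounted at the origin on the work surface. World frame = base frame: x ahead of the robot, y to its left, z up, the work surface at z = 0. Lengths are in m, angles in rad, forces in N, time in s.
With the tool pointing down it reaches from about 0.4 to 0.925 m from the base axis. Payload 5.6 kg.
Tool frame: the origin (TCP) lies between the finger pads; the fingertips stand 19 mm ahead of it and the grasp point (between the pads) is the TCP (env.tips_ahead is the distance from the TCP to the fingertips, in m); z points along the fingers, y is the line along which they close (so a half turn about z gives the same grasp; the last joint's range is limited). The gripper opens to 85 mm and grips with 20 to 120 N. Pads are 22 mm wide; open, the fingers measure 114 mm over their backs; the gripper's body (76 mm by 85 mm) begins 54 mm behind the grasp point. The pads swing forward as they close: fully open they stand 13 mm farther back than shut.
Start: joints at [1.25, 0.468, -0.012, 1.603, 0.006, 1.071, -0.056], TCP at [0.178, -0.625, 0.25] pointing down, gripper open.
Joint ranges: [-2.53, 2.53], [-0.31, 2.02], [-1.57, 1.55], [0.28, 2.44], [-1.29, 4.43], [0.15, 1.84], [-2.92, 2.92]. Speed limits (rad/s): [2.57, 2.57, 3.14, 3.14, 3.14, 3.14, 3.14].

## Interface

Orientations are given as a unit quaternion [x, y, z, w].
In Python, from rig import env, eyes gives the robot as it stands. The module is installed in compiled form; this text tells all that it offers.
- The arm moves only by the shell command python3 -m handwheel 'ROWS' [OPENING] [FORCE]. ROWS is JSON, a list of rows, each a list of 2 entries, a list of its own where there are three numbers: the shift along the tool's x, y, z in mm, then the turn, a rotation vector about the tool's x, y, z in rad. A call has 1 to 12 rows; each row shifts and turns the commanded pose from where the row before left it, along the tool's axes as they then stand; what a row does not reach is not made up. A row lasts 1/10 s, in which the tool goes at most 50 mm and 8.59 degrees, less where a joint would pass 70% of its speed; a pose out of reach is approached as far as the arm can. A call is refused whole if a number of a shift passes 50 or a number of a turn 0.15, either way. A call with a gripper value outside its range is refused whole. OPENING is the closure, from -1 (fully open) to 1 (shut), set as the call begins (- or left out, the last holds). The fingers move at their own pace and stop on an object; FORCE is the grip in N (left out, the last holds). Time passes only in rows, so rows that do not move let the fingers close. It gives the time, the measured TCP pose, the force, the opening and the grip force at its end, in the units of the state.
- env.get_state(): the state, without advancing time (a new reading comes with each control period).
- eyes.snapshot(name): name is "scene" or "top" or "wrist"; returns a dict with "pixels" (384x512x3 uint8, blue, green, red), "range_z" (384x512 float32, m along the optical axis (not along the pixel's ray), 0 where there is no reading), "fx", "fy", "cx", "cy" (pixels), "T" (4x4, takes a point from camera to world coordinates). Camera axes: x right, y down, z forward; pixel columns grow to the right and rows downward; lengths in m; the calibration is good to about 2 mm. A picture is of the moment at which its call begins.
- env.finish_job(): hands the job in; it is judged then, once.
The state is a dict: "time_s": time; "joints": joint angles; "dq": joint speeds; "effort": joint torques, N m; "eef_pos": TCP position; "tool_rot": TCP orientation; "ft_force": force on the tool from outside, world axes, zero at the start; "wrist_torque": the same for the moment, N m; "finger_gap": finger opening in m; "grip_force": force on a finger pad.
Only numpy, scipy, OpenCV 4.12 (cv2) and the standard library are available. Lean on these libraries where they do the work, as an engineer would, in place of code of your own. Each camera call takes 0.05 s, during which the arm holds its last target. There are 200 camera calls.

## Working session

There is one attempt and no reset: what is moved stays moved. The work goes in short steps, Python scripts to look and compute and a shell command to move; the robot and the scene stay as the last step left them, time stands still between calls to the robot, and variables do not carry over. Pictures are saved under pics/ and viewed, at most 10 in all, crops included, and the job is handed in when it is done.

```bash
mkdir -p pics; python3 - <<'E'
from rig import env, eyes
import cv2,numpy as np
s=env.get_state(); print(s)
for n in ("scene","top"):
    d=eyes.snapshot(n); np.savez(n+'.npz',**d); cv2.imwrite(f'pics/{n}.png',d['pixels']); print(n,d['fx'],d['cx'],d['cy'],d['T'].round(3).tolist(), (d['range_z']>0).mean())
E
```

```text
{'time_s': 0.0, 'joints': array([ 1.25000309,  0.46838329, -0.01162031,  1.60366291,  0.00601254,
        1.07142669, -0.05625297]), 'dq': array([ 1.00337863e-03, -3.53159671e-05, -2.59891190e-03, -2.56068499e-03,
        1.40772245e-03,  1.00224017e-03, -2.08356481e-04]), 'effort': array([ 2.05701522e-04, -5.32386303e+01,  2.16153008e-02, -2.51309127e+01,
        1.15044485e-02,  7.87617580e-03, -1.19194178e-05]), 'eef_pos': array([ 0.17804256, -0.62456584,  0.2493181 ]), 'tool_rot': array([ 9.90368602e-01,  1.38452811e-01, -1.92256510e-04, -9.02602104e-04]), 'ft_force': array([ 0.3197221 , -0.22661448, -0.10911618]), 'wrist_torque': array([ 0.05302017, -0.016613  , -0.05010771]), 'grip_force': 0.0, 'finger_gap': 0.08528081975263323}
scene 381.66928975108164 252.5164323148168 191.49386805053697 [[0.312, 0.668, -0.675, 1.52], [0.95, -0.203, 0.238, -0.326], [0.022, -0.716, -0.698, 1.093], [0.0, 0.0, 0.0, 1.0]] 0.9960784912109375
top 484.42508262848565 257.09765391324225 188.57777291137782 [[0.018, -0.99, 0.141, 0.381], [-1.0, -0.019, -0.002, 0.032], [0.005, -0.141, -0.99, 1.597], [0.0, 0.0, 0.0, 1.0]] 0.9958852132161459
```

View pics/scene.png

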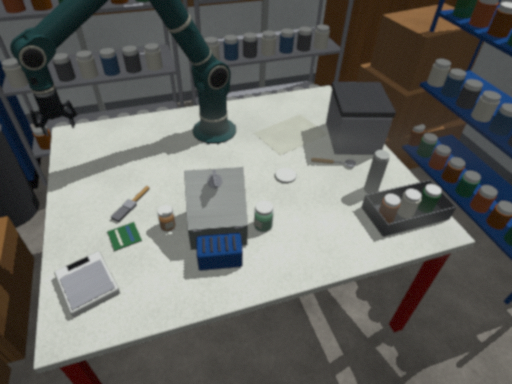

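View pics/top.png

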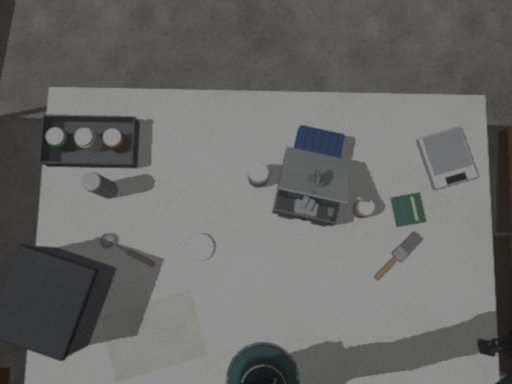

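The top view shows the mill at about (315,185), with the motor at (320,142), the raised lid at (315,175), the stud wing at (320,178), and jars at (259,174) and (364,207). In the scene view the wing is at (214,180).

```bash
cat > h.py <<'E'
import numpy as np, cv2
def pts(d):
    v,u=np.mgrid[0:384,0:512]; z=d['range_z']
    P=np.stack([(u-d['cx'])/d['fx']*z,(v-d['cy'])/d['fy']*z,z],-1)
    W=P@d['T'][:3,:3].T+d['T'][:3,3]; W[z==0]=np.nan
    return W
def load(n): return dict(np.load(n+'.npz'))
E
python3 - <<'E'
from h import *
for n in("top","scene"):
    d=load(n);W=pts(d);hsv=cv2.cvtColor(d['pixels'],cv2.COLOR_BGR2HSV)
    win=np.zeros((384,512),bool)
    if n=="top": win[115:230,265:362]=1
    else: win[160:275,178:252]=1
    blue=win&(hsv[...,0]>105)&(hsv[...,0]<130)&(hsv[...,1]>120)
    B=W[blue&(abs(W[...,2]-.092)<.015)]
    print(n,'blue',len(B),np.median(B,0),cv2.minAreaRect(B[:,:2].astype('f4')*1000))
    m=win&~blue&(W[...,2]>.135)
    Q=W[m]
    # ransac plane
    rng=np.random.default_rng(0);best=None
    for _ in range(500):
        a=Q[rng.choice(len(Q),3,False)];nn=np.cross(a[1]-a[0],a[2]-a[0]);l=np.linalg.norm(nn)
        if l<1e-4: continue
        nn/=l;k=abs((Q-a[0])@nn)<.003
        if best is None or k.sum()>best.sum():best=k
    I=Q[best];c=I.mean(0);nn=np.linalg.svd(I-c)[2][2];nn*=np.sign(nn[2])
    print('plane',len(Q),best.sum(),c,nn,'lid',np.arccos(nn[2]),'yaw',np.arctan2(-nn[1],-nn[0]), np.arctan2(nn[1],nn[0]))
    # in-plane rect
    yaw=np.arctan2(-nn[1],-nn[0]); yv=np.array([-np.sin(yaw),np.cos(yaw),0]); xv=np.cross(yv,nn)
    A=W[win];A=A[abs((A-c)@nn)<.004];A=A[A[:,2]>.11]
    q=np.c_[(A-c)@xv,(A-c)@yv];print('ext',np.percentile(q,[0.5,2,98,99.5],axis=0).round(4).tolist(), cv2.minAreaRect((q*1000).astype('f4')))
    o=W[m];h=(o-c)@nn;o=o[(h>.01)];h=(o-c)@nn;print('stud pts',np.c_[o,h*1000,(o-c)@xv*1000,(o-c)@yv*1000].round(3)[::6])
    for lo in(.024,.028,.032): print(lo,((o[h>lo]-c)@xv).mean(),((o[h>lo]-c)@yv).mean(),(h>lo).sum())
E
```

```text
top blue 571 [ 0.74982915 -0.1631628   0.09006546] ((752.1338500976562, -166.34133911132812), (141.8684539794922, 73.72799682617188), 79.28340911865234)
plane 2685 2133 [ 0.62093529 -0.14259977  0.19542503] [ 0.62993756 -0.12711533  0.76617254] lid 0.6979323865012186 yaw 2.9424761761593317 -0.1991164774304617
ext [[-0.1143, -0.099], [-0.1103, -0.0963], [0.0839, 0.0957], [0.0856, 0.0987]] ((-14.526458740234375, -0.10332489013671875), (208.28062438964844, 199.8944854736328), 0.037165090441703796)
stud pts [[  0.635  -0.137   0.245  46.532  21.88   -7.93 ]
 [  0.632  -0.143   0.248  47.568  25.715  -2.109]
 [  0.628  -0.136   0.236  34.742  21.376  -8.185]
 [  0.623  -0.137   0.25   42.571  34.648  -6.088]
 [  0.618  -0.138   0.26   47.544  44.285  -3.659]
 [  0.622  -0.135   0.223  20.487  17.993  -8.137]
 [  0.616  -0.147   0.261  47.363  45.568   5.047]
 [  0.617  -0.133   0.232  24.759  27.717  -8.359]
 [  0.613  -0.147   0.258  43.911  45.638   5.861]
 [  0.614  -0.13    0.234  23.446  31.483 -10.689]
 [  0.609  -0.143   0.269  48.27   56.304   2.715]
 [  0.61   -0.121   0.241  25.
[... 2788 characters left out ...]
  0.248  44.324  39.079  -6.127]
 [  0.606  -0.16    0.232  21.309  40.479  20.103]
 [  0.631  -0.145   0.25   48.555  35.707   0.547]
 [  0.619  -0.122   0.233  25.352  37.356 -19.152]
 [  0.611  -0.148   0.229  20.687  36.37    7.244]
 [  0.618  -0.129   0.23   23.993  34.649 -12.391]
 [  0.611  -0.148   0.224  17.076  33.495   7.477]
 [  0.616  -0.129   0.223  16.889  32.197 -12.255]
 [  0.62   -0.147   0.227  25.068  28.995   4.416]
 [  0.625  -0.127   0.226  24.89   27.699 -15.195]
 [  0.624  -0.138   0.224  24.328  25.118  -5.16 ]]
0.024 0.047067852662531655 -0.0012807986154454243 93
0.028 0.04716010791113107 -0.0012421395607360288 50
0.032 0.046588831544185166 -0.001207207012102912 44
```

```bash
cat >> h.py <<'E'
O=np.array([.6065,-.1395]);YAW=-.198
ex=np.array([np.cos(YAW),np.sin(YAW)]);ey=np.array([-ex[1],ex[0]])
def rep():
    from rig import env
    from scipy.spatial.transform import Rotation as R
    s=env.get_state();M=R.from_quat(s['tool_rot']).as_matrix();p=s['eef_pos'];q=p[:2]-O
    f=s['ft_force']
    print('t%.1f mill xy %.1f %.1f z %.1f mm | toolx rel mill yaw %.3f tilt %.4f | F mill %.1f %.1f z %.1f | q7 %.2f gap %.1f grip %.0f'%(s['time_s'],q@ex*1e3,q@ey*1e3,p[2]*1e3,np.arctan2(M[1,0],M[0,0])-YAW,M[:2,2]@M[:2,2],f[:2]@ex,f[:2]@ey,f[2],s['joints'][6],s['finger_gap']*1e3,s['grip_force']))
    print(' tool z',M[:,2].round(4),'tau',s['wrist_torque'].round(2))
if __name__=='__main__': rep()
E
python3 -m handwheel '[[[0,0,-18],[0,0,0.119]],[[0,0,-18],[0,0,0.119]],[[0,0,-18],[0,0,0.119]],[[0,0,-18],[0,0,0.119]],[[0,0,0],[0,0,0]]]' 1 20
python3 -m handwheel '[[[24.2,-41.2,0],[0,0,0]],[[24.2,-41.2,0],[0,0,0]],[[24.2,-41.2,0],[0,0,0]],[[24.2,-41.2,0],[0,0,0]],[[24.2,-41.2,0],[0,0,0]],[[24.2,-41.2,0],[0,0,0]],[[24.2,-41.2,0],[0,0,0]],[[24.2,-41.2,0],[0,0,0]],[[24.2,-41.2,0],[0,0,0]],[[24.2,-41.2,0],[0,0,0]],[[24.2,-41.2,0],[0,0,0]]]'
python3 -m handwheel '[[[0,0,0],[0,0,0]],[[0,0,0],[0,0,0]],[[0,0,0],[0,0,0]]]'
python3 h.py
```

```text
time_s: 0.6
eef_pos: [0.1786, -0.6261, 0.3246]
tool_rot: [0.995, -0.099, 0.001, 0.002]
ft_force: [-0.2, 0.5, 0.1]
finger_gap: 0.012
grip_force: 0.0
time_s: 1.7
eef_pos: [0.5289, -0.2315, 0.321]
tool_rot: [0.995, -0.097, -0.001, -0.0]
ft_force: [1.3, -0.4, -0.0]
finger_gap: -0.0002
grip_force: 0.0
time_s: 2.0
eef_pos: [0.5274, -0.2344, 0.3213]
tool_rot: [0.995, -0.099, -0.001, 0.0]
ft_force: [-0.0, 0.0, -0.3]
finger_gap: -0.0004
grip_force: 0.0
t2.0 mill xy -58.9 -108.6 z 321.3 mm | toolx rel mill yaw -0.001 tilt 0.0000 | F mill -0.0 0.0 z -0.3 | q7 -1.46 gap -0.4 grip 0
 tool z [-1.9e-03 -2.0e-04 -1.0e+00] tau [-0.04 -0.01  0.07]
```

```bash

python3 -m handwheel '[[[8.3,-14.5,8],[0,0,0]],[[8.3,-14.5,8],[0,0,0]],[[8.3,-14.5,8],[0,0,0]],[[0,0,8],[0,0,0]],[[0,0,8],[0,0,0]],[[0,0,8],[0,0,0]],[[0,0,5],[0,0,0]],[[0,0,3],[0,0,0]],[[0,0,3],[0,0,0]],[[0,0,3],[0,0,0]],[[0,0,0],[0,0,0]]]'
python3 h.py
```

```text
time_s: 3.1
eef_pos: [0.5615, -0.1956, 0.2602]
tool_rot: [0.995, -0.099, 0.0, 0.0]
ft_force: [-0.1, -0.2, -0.6]
finger_gap: 0.0001
grip_force: 0.0
t3.1 mill xy -33.1 -63.8 z 260.2 mm | toolx rel mill yaw -0.000 tilt 0.0000 | F mill -0.1 -0.2 z -0.6 | q7 -1.56 gap 0.1 grip 0
 tool z [ 2.e-04 -2.e-04 -1.e+00] tau [0.02 0.02 0.01]
```

```bash

python3 -m handwheel '[[[-1.6,0,2.1],[0,0,0]],[[-1.6,0,2.1],[0,0,0]],[[-1.6,0,2.1],[0,0,0]],[[-1.6,0,2.1],[0,0,0]],[[-1.6,0,2.1],[0,0,0]],[[-1.6,0,2.1],[0,0,0]],[[-1.5,0,2.2],[0,0,0]],[[-1.5,0,2.2],[0,0,0]],[[-1.5,0,2.2],[0,0,0]],[[-1.5,0,2.2],[0,0,0]]]'
python3 h.py
```

```text
time_s: 4.1
eef_pos: [0.546, -0.1924, 0.2386]
tool_rot: [0.995, -0.099, -0.0, 0.0]
ft_force: [-0.8, -0.4, 1.7]
finger_gap: 0.0001
grip_force: 0.9
t4.1 mill xy -48.9 -63.7 z 238.6 mm | toolx rel mill yaw -0.000 tilt 0.0000 | F mill -0.7 -0.5 z 1.7 | q7 -1.56 gap 0.1 grip 1
 tool z [-2.e-04  0.e+00 -1.e+00] tau [ 0.03  0.04 -0.02]
```

```bash

python3 -m handwheel '[[[-1.35,0,2.4],[0,0,0]],[[-1.35,0,2.4],[0,0,0]],[[-1.35,0,2.4],[0,0,0]],[[-1.35,0,2.4],[0,0,0]],[[-1.35,0,2.4],[0,0,0]],[[-1.35,0,2.4],[0,0,0]],[[-1.35,0,2.4],[0,0,0]],[[-1.35,0,2.4],[0,0,0]],[[-1.35,0,2.4],[0,0,0]],[[-1.35,0,2.4],[0,0,0]],[[-1.35,0,2.4],[0,0,0]],[[-1.35,0,2.4],[0,0,0]]]' |grep ft
python3 -m handwheel '[[[-0.97,0,2.85],[0,0,0]],[[-0.97,0,2.85],[0,0,0]],[[-0.97,0,2.85],[0,0,0]],[[-0.97,0,2.85],[0,0,0]],[[-0.97,0,2.85],[0,0,0]],[[-0.97,0,2.85],[0,0,0]],[[-0.97,0,2.85],[0,0,0]],[[-0.97,0,2.85],[0,0,0]],[[-0.97,0,2.85],[0,0,0]],[[-0.97,0,2.85],[0,0,0]],[[-0.97,0,2.85],[0,0,0]],[[-0.97,0,2.85],[0,0,0]]]' |grep ft
python3 -m handwheel '[[[-0.4,0,2.9],[0,0,0]],[[-0.4,0,2.9],[0,0,0]],[[-0.4,0,2.9],[0,0,0]],[[-0.4,0,2.9],[0,0,0]],[[-0.4,0,2.9],[0,0,0]],[[-0.4,0,2.9],[0,0,0]],[[-0.4,0,2.9],[0,0,0]],[[-0.4,0,2.9],[0,0,0]],[[-0.4,0,2],[0,0,0]],[[-0.4,0,1.5],[0,0,0]],[[0,0,1],[0,0,0]]]' |grep ft
python3 h.py
```

```text
ft_force: [0.8, -0.0, 0.9]
ft_force: [0.9, 0.2, 0.9]
ft_force: [0.8, -0.2, 1.2]
t7.6 mill xy -80.4 -63.7 z 148.1 mm | toolx rel mill yaw -0.000 tilt 0.0000 | F mill 0.9 -0.1 z 1.2 | q7 -1.58 gap 0.1 grip 1
 tool z [ 4.e-04 -2.e-04 -1.e+00] tau [-0.02 -0.09 -0.01]
```

8 mm left to the stop; go slowly and watch the force.

```bash

python3 -m handwheel '[[[0,0,1.2],[0,0,0]],[[0,0,1.2],[0,0,0]],[[0,0,1.2],[0,0,0]],[[0,0,1],[0,0,0]],[[0,0,1],[0,0,0]]]' |grep -E "ft|pos"
python3 -m handwheel '[[[0,0,0.7],[0,0,0]],[[0,0,0.5],[0,0,0]]]' |grep -E "ft|pos"
python3 -m handwheel '[[[0,0,0.5],[0,0,0]],[[0,0,0.5],[0,0,0]]]' |grep -E "ft|pos"
python3 h.py
```

```text
eef_pos: [0.5148, -0.1861, 0.1424]
ft_force: [0.8, -0.3, 1.4]
eef_pos: [0.5148, -0.1861, 0.1412]
ft_force: [-0.0, 0.2, 1.3]
eef_pos: [0.5148, -0.1861, 0.1406]
ft_force: [-2.4, 0.7, 6.6]
t8.5 mill xy -80.7 -63.7 z 140.6 mm | toolx rel mill yaw -0.000 tilt 0.0000 | F mill -2.5 0.2 z 6.6 | q7 -1.58 gap 0.1 grip 4
 tool z [-4.e-04  0.e+00 -1.e+00] tau [ 0.13  0.54 -0.02]
```

```bash

python3 -m handwheel '[[[0,0,0.5],[0,0,0]],[[0,0,0],[0,0,0]]]' |grep -E "ft|pos"
python3 -m handwheel '[[[0,0,-5],[0,0,0]],[[0,0,-20],[0,0,0]],[[0,8,-40],[0,0,0]],[[0,20,-45],[0,0,0]],[[0,20,-20],[0,0,0]],[[0,0,0],[0,0,0]]]' -1 |grep -E "ft|pos"
python3 - <<'E'
from h import *
from rig import eyes
rep()
ims=[]
for n in("scene","top","wrist"):
    d=eyes.snapshot(n);np.savez(n+'2.npz',**d);W=pts(d)
    q=W[...,:2]-O;x=q@ex;y=q@ey
    reg=(abs(x)<.1)&(abs(y)<.1)&(W[...,2]>.1)&(W[...,2]<.19)
    print(n,reg.sum())
    if reg.sum()<50: continue
    z=W[...,2]
    L=reg&(abs(z-.1215)<.008); A=W[L]; 
    cf=np.linalg.lstsq(np.c_[x[L],y[L],np.ones(L.sum())],z[L],rcond=None)[0];print(' plane slope',cf)
    print(' lid ext x',np.percentile(x[L],[.5,99.5]),'y',np.percentile(y[L],[.5,99.5]))
    near=reg&(np.hypot(x+.055,y)<.04)
    w=near&(z>.163)&(z<.185); f=near&(z>.138)&(z<=.158)
    print(' wing top',np.c_[x[w],y[w],z[w]].mean(0),w.sum(),' flange',np.c_[x[f],y[f],z[f]].mean(0),f.sum(), cv2.minAreaRect(np.c_[x[near&(z>.14)],y[near&(z>.14)]].astype('f4')*1000))
    top=near&(z>np.percentile(z[w],90)-.006); X=np.c_[x[top],y[top]];r=cv2.minAreaRect(X.astype('f4')*1000);print(' rect',r)
    c=X.mean(0);v=np.linalg.svd(X-c)[2][0];print(' c',c,'dir ang ccw',np.arctan(v[1]/v[0]), z[top].max())
d=np.load('wrist2.npz');cv2.imwrite('pics/w2.png',d['pixels'])
E
```

```text
eef_pos: [0.5148, -0.1861, 0.1406]
ft_force: [-3.2, -0.3, 8.3]
eef_pos: [0.5063, -0.2371, 0.2736]
ft_force: [0.2, -0.7, 0.3]
t9.3 mill xy -79.1 -115.4 z 273.6 mm | toolx rel mill yaw -0.005 tilt 0.0001 | F mill 0.3 -0.6 z 0.3 | q7 -1.45 gap 84.8 grip 0
 tool z [ 0.006  -0.0045 -1.    ] tau [ 0.01 -0.01  0.01]
scene 2458
 plane slope [-0.00173174  0.00096242  0.12176964]
 lid ext x [-0.09759565  0.09936966] y [-0.09572085  0.09907614]
 wing top [-0.05256459  0.00159199  0.16812751] 26  flange [-0.04950103  0.0012477   0.1449556 ] 93 ((-52.72400665283203, 0.5424518585205078), (49.800899505615234, 46.68696594238281), 10.902252197265625)
 rect ((-54.02008819580078, 0.9655752182006836), (41.75433349609375, 9.558475494384766), 13.240472793579102)
 c [-0.05256933  0.00168683] dir ang ccw 0.17712233402729008 0.1723532964156823
top 4019
 plane slope [0.00161205 0.00079015 0.12194895]
 lid ext x [-0.09938993  0.09832858] y [-0.09873284  0.09887888]
 wing top [-5.54059245e-02 -8.82875771e-05  1.67472232e-01] 47  flange [-0.05689076  0.00034067  0.14488779] 154 ((-55.866798400878906, -0.3477058410644531), (47.433807373046875, 47.44340515136719), 33.860530853271484)
 rect ((-54.48353576660156, 0.6358346939086914), (41.91463088989258, 9.161853790283203), 10.9357328414917)
 c [-0.0548086   0.00017214] dir ang ccw 0.14601759926393945 0.17373342573633987
wrist 48664
 plane slope [-0.00031646  0.00034234  0.12082187]
 lid ext x [-0.09904912  0.04882883] y [-0.09809908  0.09568296]
 wing top [-0.054958    0.00021196  0.16680327] 1061  flange [-0.05332711 -0.00531576  0.14497818] 2423 ((-54.548274993896484, 0.7591228485107422), (49.80887222290039, 46.945587158203125), 71.06759643554688)
 rect ((-55.79100799560547, 0.7427263259887695), (43.80683898925781, 10.584159851074219), 8.54194450378418)
 c [-0.05479232  0.00010594] dir ang ccw 0.15438572759213415 0.16971458809420062
```

View pics/w2.png

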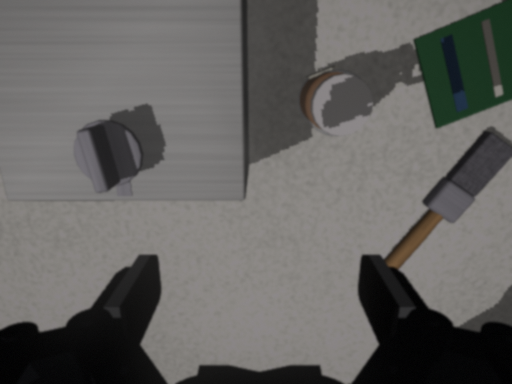

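The wrist view shows the cover flat and closed, with the stud wing at (105,155), slightly askew (about 0.15 rad ccw), and jar_b at (338,105) undisturbed. I'll approach with a half turn, so joint 7 has room for the clockwise turn.

```bash

python3 -m handwheel '[[[6,-29,0],[0,0,0]],[[6,-29,0],[0,0,0]],[[6,-29,0],[0,0,0]],[[6,-29,0],[0,0,0]],[[0,0,0],[0,0,-0.1499]],[[0,0,0],[0,0,-0.1499]],[[0,0,0],[0,0,-0.1499]],[[0,0,0],[0,0,-0.1499]],[[0,0,0],[0,0,-0.1499]],[[0,0,0],[0,0,-0.1499]],[[0,0,0],[0,0,-0.1499]],[[0,0,0],[0,0,-0.1499]]]' |grep -E "ft|pos"
python3 -m handwheel '[[[0,0,0],[0,0,-0.1499]],[[0,0,0],[0,0,-0.1499]],[[0,0,0],[0,0,-0.1499]],[[0,0,0],[0,0,-0.1499]],[[0,0,0],[0,0,-0.1499]],[[0,0,0],[0,0,-0.1499]],[[0,0,0],[0,0,-0.1499]],[[0,0,0],[0,0,-0.1499]],[[0,0,0],[0,0,-0.1499]],[[0,0,0],[0,0,-0.1499]],[[0,0,0],[0,0,-0.1499]],[[0,0,0],[0,0,-0.1499]]]' |grep -E "ft|pos"
python3 -m handwheel '[[[0,0,0],[0,0,-0.1499]],[[0,0,0],[0,0,-0.1499]],[[0,0,0],[0,0,0]]]' |grep -E "ft|pos"
python3 - <<'E'
from h import *
from rig import eyes
rep()
d=eyes.snapshot("wrist");W=pts(d);q=W[...,:2]-O;x=q@ex;y=q@ey;z=W[...,2]
near=(np.hypot(x+.055,y)<.035)
w=near&(z>.163)&(z<.18);X=np.c_[x[w],y[w]];c=X.mean(0);v=np.linalg.svd(X-c)[2][0]
print(w.sum(),c,np.arctan(v[1]/v[0]),cv2.minAreaRect(X.astype('f4')*1000),np.median(z[w]))
f=near&(z>.138)&(z<.158);print(np.median(z[f]),f.sum(),cv2.minAreaRect(np.c_[x[f],y[f]].astype('f4')*1000))
E
```

```text
eef_pos: [0.5511, -0.1225, 0.2679]
ft_force: [-0.2, -1.2, -1.0]
eef_pos: [0.5511, -0.1225, 0.2682]
ft_force: [-0.7, 0.9, 0.0]
eef_pos: [0.5512, -0.1227, 0.2682]
ft_force: [0.1, 0.4, 0.7]
t12.2 mill xy -57.5 5.6 z 268.2 mm | toolx rel mill yaw 3.300 tilt 0.0000 | F mill -0.0 0.4 z 0.7 | q7 1.37 gap 85.5 grip 0
 tool z [-0.0026  0.0025 -1.    ] tau [-0.02  0.02  0.01]
841 [-0.05782113  0.00156326] 0.15150488279208088 ((-56.85881042480469, 1.5767722129821777), (44.0285530090332, 9.226078033447266), 8.97154712677002) 0.16714880433518423
0.1432720268122939 2484 ((-57.36347198486328, 1.7345714569091797), (48.20083999633789, 48.95022964477539), 4.913912296295166)
```

```bash

python3 -m handwheel '[[[-0.6,-2.6,20],[0,0,0]],[[-0.6,-2.6,20],[0,0,0]],[[0,0,20],[0,0,0]],[[0,0,15],[0,0,0]],[[0,0,10],[0,0,0]],[[0,0,8],[0,0,0]],[[0,0,3],[0,0,0]],[[0,0,0],[0,0,0]]]' |grep -E "ft|pos"
python3 h.py
python3 -m handwheel '[[[0,0,0],[0,0,0]],[[0,0,0],[0,0,0]],[[0,0,0],[0,0,0]],[[0,0,0],[0,0,0]],[[0,0,0],[0,0,0]],[[0,0,0],[0,0,0]],[[0,0,0],[0,0,0]],[[0,0,0],[0,0,0]]]' 1 40
python3 h.py
```

```text
eef_pos: [0.553, -0.1293, 0.1739]
ft_force: [0.8, -0.2, 0.6]
t13.0 mill xy -54.5 -0.5 z 173.9 mm | toolx rel mill yaw 3.297 tilt 0.0000 | F mill 0.8 -0.0 z 0.6 | q7 1.29 gap 85.4 grip 0
 tool z [ 0.  0. -1.] tau [ 0.04 -0.   -0.04]
time_s: 13.8
eef_pos: [0.553, -0.1284, 0.1741]
tool_rot: [0.021, 1.0, 0.0, 0.0]
ft_force: [-1.8, 4.4, 2.8]
finger_gap: 0.0087
grip_force: 42.9
t13.8 mill xy -54.7 0.3 z 174.1 mm | toolx rel mill yaw 3.298 tilt 0.0000 | F mill -2.6 4.0 z 2.8 | q7 1.29 gap 8.7 grip 43
 tool z [ 3.e-04  1.e-03 -1.e+00] tau [0.85 0.27 0.02]
```

```bash

for i in 1; do python3 -m handwheel '[[[0.2,0.7,0],[0,0,0]],[[0,0,0],[0,0,0]]]' |grep -E "ft|pos"; done
python3 -m handwheel '[[[0,0,0.5],[0,0,0]],[[0,0,0.5],[0,0,0]],[[0,0,0],[0,0,0]]]' |grep -E "ft|pos"
python3 -m handwheel '[[[0,0,0.5],[0,0,0]],[[0,0,0.5],[0,0,0]],[[0,0,0],[0,0,0]]]' |grep -E "ft|pos"
python3 h.py
```

```text
eef_pos: [0.553, -0.1284, 0.1741]
ft_force: [0.3, 4.1, 4.1]
eef_pos: [0.5529, -0.1284, 0.1729]
ft_force: [0.1, 5.0, 2.4]
eef_pos: [0.5529, -0.1284, 0.1719]
ft_force: [0.3, 4.9, 4.2]
t14.6 mill xy -54.7 0.4 z 171.9 mm | toolx rel mill yaw 3.298 tilt 0.0000 | F mill -0.7 4.8 z 4.2 | q7 1.28 gap 8.7 grip 43
 tool z [ 5.e-04  4.e-04 -1.e+00] tau [ 1.07 -0.12 -0.01]
```

```bash

python3 -m handwheel '[[[0,0.8,0],[0,0,0]],[[0,0,0],[0,0,0]],[[0,0,0],[0,0,0]]]' |grep -E "ft|pos"
python3 -m handwheel '[[[0,0,0.5],[0,0,0]],[[0,0,0.5],[0,0,0]],[[0,0,0],[0,0,0]]]' |grep -E "ft|pos"
python3 h.py
```

```text
eef_pos: [0.5529, -0.1283, 0.172]
ft_force: [1.1, 3.3, 3.8]
eef_pos: [0.5529, -0.1284, 0.1715]
ft_force: [0.1, 2.0, 8.5]
t15.2 mill xy -54.7 0.4 z 171.5 mm | toolx rel mill yaw 3.297 tilt 0.0000 | F mill -0.3 2.0 z 8.5 | q7 1.28 gap 8.7 grip 44
 tool z [ 4.e-04 -1.e-03 -1.e+00] tau [0.52 0.09 0.06]
```

```bash

python3 -m handwheel '[[[0,0,0.5],[0,0,0]],[[0,0,0],[0,0,-0.03]],[[0,0,0],[0,0,-0.03]],[[0,0,0],[0,0,-0.03]],[[0,0,0],[0,0,-0.03]]]' >/dev/null; python3 h.py
python3 -m handwheel '[[[0,0,0],[0,0,-0.03]],[[0,0,0],[0,0,-0.03]],[[0,0,0],[0,0,-0.03]],[[0,0,0],[0,0,-0.03]]]' >/dev/null; python3 h.py
python3 -m handwheel '[[[0,0,0],[0,0,-0.03]],[[0,0,0],[0,0,-0.03]],[[0,0,0],[0,0,-0.03]],[[0,0,0],[0,0,-0.03]]]' >/dev/null; python3 h.py
```

```text
t15.7 mill xy -54.7 0.6 z 171.4 mm | toolx rel mill yaw -2.865 tilt 0.0000 | F mill -3.1 2.0 z 11.5 | q7 1.39 gap 8.3 grip 44
 tool z [ 5.0e-04 -1.1e-03 -1.0e+00] tau [ 0.63  0.39 -0.07]
t16.1 mill xy -54.7 0.7 z 171.4 mm | toolx rel mill yaw -2.745 tilt 0.0000 | F mill -2.7 3.5 z 12.0 | q7 1.49 gap 8.7 grip 44
 tool z [ 6.e-04 -1.e-03 -1.e+00] tau [ 0.67  0.39 -0.08]
t16.5 mill xy -54.8 0.8 z 171.4 mm | toolx rel mill yaw -2.625 tilt 0.0000 | F mill -2.5 3.5 z 11.8 | q7 1.59 gap 8.6 grip 44
 tool z [ 5.e-04 -8.e-04 -1.e+00] tau [ 0.71  0.35 -0.06]
```

```bash

python3 -m handwheel '[[[0,0,0],[0,0,-0.03]],[[0,0,0],[0,0,-0.03]],[[0,0,0],[0,0,-0.03]],[[0,0,0],[0,0,-0.03]]]' >/dev/null; python3 h.py
python3 -m handwheel '[[[0,0,0],[0,0,0.06]],[[0,0,0],[0,0,0.06]],[[0,0,0],[0,0,0.06]],[[0,0,0],[0,0,0.06]],[[0,0,0],[0,0,0.06]]]' >/dev/null; python3 h.py
python3 -m handwheel '[[[0,0,0],[0,0,0.05]],[[0,0,0],[0,0,0.05]],[[0,0,0],[0,0,0.05]],[[0,0,0],[0,0,0.04]]]' >/dev/null; python3 h.py
python3 -m handwheel '[[[0,0,0],[0,0,0.03]],[[0,0,0],[0,0,0.03]],[[0,0,0],[0,0,0.03]],[[0,0,0],[0,0,0.03]]]' >/dev/null; python3 h.py
```

```text
t16.9 mill xy -54.8 0.9 z 171.4 mm | toolx rel mill yaw -2.505 tilt 0.0000 | F mill -2.5 3.8 z 12.2 | q7 1.70 gap 8.8 grip 44
 tool z [ 5.e-04 -7.e-04 -1.e+00] tau [ 0.75  0.41 -0.08]
t17.4 mill xy -54.7 0.6 z 171.4 mm | toolx rel mill yaw -2.808 tilt 0.0000 | F mill -2.6 2.9 z 11.2 | q7 1.44 gap 8.6 grip 44
 tool z [ 6.0e-04 -1.1e-03 -1.0e+00] tau [0.58 0.38 0.03]
t17.8 mill xy -54.7 0.5 z 171.4 mm | toolx rel mill yaw 3.286 tilt 0.0000 | F mill -2.3 2.2 z 11.6 | q7 1.27 gap 8.8 grip 44
 tool z [ 5.0e-04 -1.4e-03 -1.0e+00] tau [0.52 0.38 0.04]
t18.2 mill xy -54.7 0.4 z 171.4 mm | toolx rel mill yaw 3.166 tilt 0.0000 | F mill -1.7 2.1 z 11.4 | q7 1.17 gap 8.8 grip 44
 tool z [ 4.0e-04 -1.4e-03 -1.0e+00] tau [ 0.51  0.31 -0.01]
```

```bash

python3 -m handwheel '[[[0,0,0],[0,0,0.03]],[[0,0,0],[0,0,0.03]],[[0,0,0],[0,0,0.03]],[[0,0,0],[0,0,0.03]]]' >/dev/null; python3 h.py
python3 -m handwheel '[[[0,0,0],[0,0,0.03]],[[0,0,0],[0,0,0.03]],[[0,0,0],[0,0,0.03]],[[0,0,0],[0,0,0.03]]]' >/dev/null; python3 h.py
```

```text
t18.6 mill xy -54.7 0.2 z 171.2 mm | toolx rel mill yaw 3.046 tilt 0.0000 | F mill -1.4 1.3 z 8.3 | q7 1.06 gap 8.6 grip 44
 tool z [ 3.0e-04 -1.4e-03 -1.0e+00] tau [0.47 0.25 0.03]
t19.0 mill xy -54.8 0.1 z 170.6 mm | toolx rel mill yaw 2.926 tilt 0.0000 | F mill -0.2 2.9 z 5.0 | q7 0.96 gap 9.0 grip 43
 tool z [ 1.e-04 -1.e-03 -1.e+00] tau [ 0.44 -0.17 -0.02]
```

```bash

python3 -m handwheel '[[[0,0,1],[0,0,0]],[[0,0,1],[0,0,0]],[[0,0,0],[0,0,0]]]' >/dev/null; python3 h.py
python3 -m handwheel '[[[0,0,0.7],[0,0,0]],[[0,0,0.7],[0,0,0]],[[0,0,0],[0,0,0]]]' >/dev/null; python3 h.py
```

```text
t19.3 mill xy -54.8 0.1 z 168.6 mm | toolx rel mill yaw 2.927 tilt 0.0000 | F mill -0.8 2.8 z 6.7 | q7 0.96 gap 8.5 grip 43
 tool z [ 2.0e-04 -1.1e-03 -1.0e+00] tau [ 0.35 -0.02 -0.06]
t19.6 mill xy -54.8 0.1 z 167.4 mm | toolx rel mill yaw 2.927 tilt 0.0000 | F mill -1.1 2.2 z 6.7 | q7 0.96 gap 8.6 grip 43
 tool z [ 1.0e-04 -1.1e-03 -1.0e+00] tau [ 0.4   0.03 -0.04]
```

Going through. Continue to the floor in small steps.

```bash

python3 -m handwheel '[[[0,0,1],[0,0,0]],[[0,0,1],[0,0,0]],[[0,0,0],[0,0,0]]]' >/dev/null; python3 h.py
python3 -m handwheel '[[[0,0,1],[0,0,0]],[[0,0,1],[0,0,0]],[[0,0,0],[0,0,0]]]' >/dev/null; python3 h.py
python3 -m handwheel '[[[0,0,0.7],[0,0,0]],[[0,0,0.5],[0,0,0]],[[0,0,0],[0,0,0]]]' >/dev/null; python3 h.py
```

```text
t19.9 mill xy -54.8 0.1 z 165.5 mm | toolx rel mill yaw 2.927 tilt 0.0000 | F mill -0.6 3.3 z 6.9 | q7 0.96 gap 8.5 grip 43
 tool z [ 2.0e-04 -1.2e-03 -1.0e+00] tau [ 0.41  0.12 -0.07]
t20.2 mill xy -54.8 0.1 z 163.4 mm | toolx rel mill yaw 2.927 tilt 0.0000 | F mill -1.0 2.0 z 7.4 | q7 0.95 gap 8.9 grip 43
 tool z [ 1.0e-04 -1.2e-03 -1.0e+00] tau [ 0.39  0.07 -0.  ]
t20.5 mill xy -54.8 0.1 z 162.3 mm | toolx rel mill yaw 2.927 tilt 0.0000 | F mill -1.4 2.0 z 8.5 | q7 0.95 gap 8.8 grip 44
 tool z [ 2.0e-04 -1.2e-03 -1.0e+00] tau [ 0.4   0.22 -0.03]
```

```bash

python3 -m handwheel '[[[0,0,0.6],[0,0,0]],[[0,0,0.4],[0,0,0]],[[0,0,0],[0,0,0]]]' >/dev/null; python3 h.py
python3 -m handwheel '[[[0,0,0.6],[0,0,0]],[[0,0,0],[0,0,0]]]' >/dev/null; python3 h.py
python3 -m handwheel '[[[0,0,0.5],[0,0,0]],[[0,0,0],[0,0,0]]]' >/dev/null; python3 h.py
```

```text
t20.8 mill xy -54.8 0.1 z 161.3 mm | toolx rel mill yaw 2.927 tilt 0.0000 | F mill -1.2 1.2 z 8.7 | q7 0.95 gap 8.8 grip 44
 tool z [ 1.0e-04 -1.2e-03 -1.0e+00] tau [ 0.38  0.2  -0.  ]
t21.0 mill xy -54.8 0.1 z 160.8 mm | toolx rel mill yaw 2.927 tilt 0.0000 | F mill -1.4 2.1 z 9.0 | q7 0.95 gap 8.9 grip 44
 tool z [ 2.0e-04 -1.3e-03 -1.0e+00] tau [ 0.4   0.2  -0.04]
t21.2 mill xy -54.7 0.1 z 160.3 mm | toolx rel mill yaw 2.927 tilt 0.0000 | F mill -1.7 2.6 z 8.7 | q7 0.95 gap 8.8 grip 44
 tool z [ 2.0e-04 -1.4e-03 -1.0e+00] tau [0.36 0.24 0.  ]
```

```bash

python3 -m handwheel '[[[0,0,0.5],[0,0,0]],[[0,0,0],[0,0,0]]]' >/dev/null; python3 h.py
python3 -m handwheel '[[[0,0,0.5],[0,0,0]],[[0,0,0],[0,0,0]]]' >/dev/null; python3 h.py
```

```text
t21.4 mill xy -54.8 0.1 z 160.1 mm | toolx rel mill yaw 2.927 tilt 0.0000 | F mill -1.4 1.9 z 10.8 | q7 0.95 gap 8.3 grip 44
 tool z [ 1.0e-04 -1.5e-03 -1.0e+00] tau [0.42 0.38 0.03]
t21.6 mill xy -54.7 0.2 z 160.0 mm | toolx rel mill yaw 2.927 tilt 0.0000 | F mill -2.2 1.0 z 13.8 | q7 0.95 gap 8.6 grip 44
 tool z [ 2.0e-04 -1.8e-03 -1.0e+00] tau [0.43 0.62 0.02]
```

```bash

python3 -m handwheel '[[[0,0,-0.7],[0,0,0]],[[0,0,0],[0,0,0.05]],[[0,0,0],[0,0,0.05]],[[0,0,0],[0,0,0.05]],[[0,0,0],[0,0,0.05]]]' >/dev/null; python3 h.py
python3 -m handwheel '[[[0,0,0],[0,0,0.06]],[[0,0,0],[0,0,0.06]],[[0,0,0],[0,0,0.06]],[[0,0,0],[0,0,0.06]],[[0,0,0],[0,0,0.06]],[[0,0,0],[0,0,0.06]]]' >/dev/null; python3 h.py
```

```text
t22.1 mill xy -54.8 -0.0 z 160.1 mm | toolx rel mill yaw 2.725 tilt 0.0000 | F mill -1.0 2.1 z 10.5 | q7 0.78 gap 8.7 grip 44
 tool z [-0.     -0.0016 -1.    ] tau [ 0.34  0.29 -0.  ]
t22.7 mill xy -55.1 -0.2 z 160.1 mm | toolx rel mill yaw 2.365 tilt 0.0000 | F mill -2.6 1.8 z 10.8 | q7 0.46 gap 8.8 grip 44
 tool z [-7.0e-04 -1.8e-03 -1.0e+00] tau [0.35 0.47 0.05]
```

```bash

python3 -m handwheel '[[[0,0,0],[0,0,0.06]],[[0,0,0],[0,0,0.06]],[[0,0,0],[0,0,0.06]],[[0,0,0],[0,0,0.06]],[[0,0,0],[0,0,0.06]],[[0,0,0],[0,0,0.06]],[[0,0,0],[0,0,0.06]],[[0,0,0],[0,0,0.06]],[[0,0,0],[0,0,0.06]],[[0,0,0],[0,0,0.06]]]' >/dev/null; python3 h.py
python3 -m handwheel '[[[0,0,0],[0,0,0.05]],[[0,0,0],[0,0,0.05]],[[0,0,0],[0,0,0.05]],[[0,0,0],[0,0,0.05]]]' >/dev/null; python3 h.py
python3 -m handwheel '[[[0,0,0],[0,0,0.04]],[[0,0,0],[0,0,0.04]]]' >/dev/null; python3 h.py
```

```text
t23.7 mill xy -55.5 -0.5 z 160.1 mm | toolx rel mill yaw 1.764 tilt 0.0000 | F mill -3.5 0.5 z 10.8 | q7 -0.06 gap 8.9 grip 44
 tool z [-0.0019 -0.0017 -1.    ] tau [0.36 0.83 0.02]
t24.1 mill xy -55.7 -0.5 z 160.1 mm | toolx rel mill yaw 1.565 tilt 0.0000 | F mill -3.4 1.2 z 12.1 | q7 -0.24 gap 8.5 grip 44
 tool z [-0.0022 -0.0016 -1.    ] tau [0.38 0.88 0.07]
t24.3 mill xy -55.8 -0.5 z 160.0 mm | toolx rel mill yaw 1.485 tilt 0.0000 | F mill -4.0 0.2 z 12.0 | q7 -0.30 gap 8.9 grip 44
 tool z [-0.0024 -0.0016 -1.    ] tau [ 0.37  0.88 -0.  ]
```

```bash

python3 -m handwheel '[[[0,0,0],[0,0,0.03]],[[0,0,0],[0,0,0.03]],[[0,0,0],[0,0,0]]]' >/dev/null; python3 h.py
python3 -m handwheel '[[[0,0,0],[0,0,0.03]],[[0,0,0],[0,0,0.03]],[[0,0,0],[0,0,0]]]' >/dev/null; python3 h.py
```

```text
t24.6 mill xy -55.8 -0.5 z 160.1 mm | toolx rel mill yaw 1.426 tilt 0.0000 | F mill -2.8 1.1 z 11.3 | q7 -0.36 gap 8.7 grip 44
 tool z [-0.0025 -0.0016 -1.    ] tau [ 0.4   0.89 -0.  ]
t24.9 mill xy -55.9 -0.4 z 160.0 mm | toolx rel mill yaw 1.366 tilt 0.0000 | F mill -3.9 1.5 z 11.5 | q7 -0.41 gap 8.6 grip 44
 tool z [-0.0026 -0.0014 -1.    ] tau [ 0.46  0.99 -0.06]
```

```bash

python3 -m handwheel '[[[0,0,0],[0,0,0.03]],[[0,0,0],[0,0,0]]]' >/dev/null; python3 h.py
python3 -m handwheel '[[[0,0,0],[0,0,0.03]],[[0,0,0],[0,0,0]]]' >/dev/null; python3 h.py
```

```text
t25.1 mill xy -55.9 -0.4 z 160.1 mm | toolx rel mill yaw 1.336 tilt 0.0000 | F mill -4.6 1.2 z 12.1 | q7 -0.44 gap 9.0 grip 44
 tool z [-0.0026 -0.0014 -1.    ] tau [ 0.38  0.95 -0.01]
t25.3 mill xy -55.9 -0.4 z 160.1 mm | toolx rel mill yaw 1.306 tilt 0.0000 | F mill -4.6 0.9 z 10.8 | q7 -0.46 gap 8.6 grip 44
 tool z [-0.0027 -0.0014 -1.    ] tau [ 0.48  0.98 -0.03]
```

```bash

python3 -m handwheel '[[[0,0,0],[0,0,0.03]],[[0,0,0],[0,0,0]]]' >/dev/null; python3 h.py
python3 -m handwheel '[[[0,0,0],[0,0,0.03]],[[0,0,0],[0,0,0]]]' >/dev/null; python3 h.py
```

```text
t25.5 mill xy -56.0 -0.4 z 160.1 mm | toolx rel mill yaw 1.276 tilt 0.0000 | F mill -3.7 1.6 z 11.9 | q7 -0.49 gap 8.7 grip 44
 tool z [-0.0027 -0.0014 -1.    ] tau [ 0.45  0.97 -0.05]
t25.7 mill xy -56.0 -0.4 z 160.1 mm | toolx rel mill yaw 1.246 tilt 0.0000 | F mill -4.0 1.3 z 10.7 | q7 -0.52 gap 9.1 grip 44
 tool z [-0.0028 -0.0013 -1.    ] tau [ 0.5   0.95 -0.01]
```

```bash

python3 -m handwheel '[[[0,0,0],[0,0,0.03]],[[0,0,0],[0,0,0]]]' >/dev/null; python3 h.py
python3 -m handwheel '[[[0,0,0],[0,0,0.03]],[[0,0,0],[0,0,0]]]' >/dev/null; python3 h.py
python3 - <<'E'
from h import *
from rig import eyes
for n in("wrist","scene"):
    d=eyes.snapshot(n);cv2.imwrite(f'pics/{n}3.png',d['pixels'] if n=="wrist" else cv2.resize(d['pixels'][120:260,150:290],None,fx=4,fy=4))
E
```

```text
t25.9 mill xy -56.0 -0.4 z 160.1 mm | toolx rel mill yaw 1.216 tilt 0.0000 | F mill -5.3 1.8 z 11.1 | q7 -0.54 gap 9.0 grip 44
 tool z [-0.0028 -0.0013 -1.    ] tau [ 0.48  0.98 -0.04]
t26.1 mill xy -56.1 -0.4 z 160.0 mm | toolx rel mill yaw 1.186 tilt 0.0000 | F mill -4.1 0.9 z 11.7 | q7 -0.57 gap 8.6 grip 44
 tool z [-0.003  -0.0012 -1.    ] tau [0.52 0.98 0.01]
```

View pics/wrist3.png

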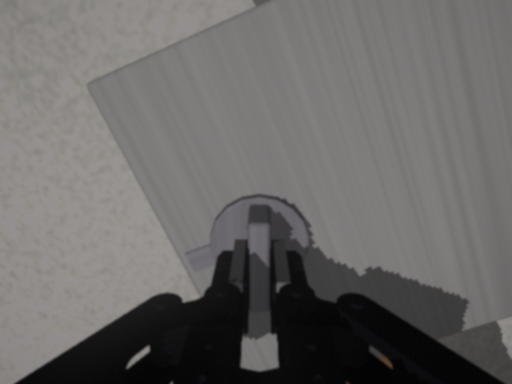

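The wrist view shows the wing (260,240) still aligned between the fingers, so it followed the turn. I'll check the head's height from depth.

```bash

python3 - <<'E'
from h import *
from rig import eyes
d=eyes.snapshot("wrist");W=pts(d)
q=W[...,:2]-O;x=q@ex;y=q@ey
for (u,v) in [(260,212),(260,225),(260,235),(240,215),(228,230),(295,225),(222,240),(200,256),(150,100),(300,120),(255,355)]:
    print(u,v,W[v-1:v+2,u-1:u+2,2].mean().round(4),x[v,u].round(4),y[v,u].round(4))
E
```

```text
260 212 0.1413 -0.0477 0.0217
260 225 0.1527 -0.0479 0.0211
260 235 0.153 -0.0497 0.0168
240 215 0.1294 -0.0588 0.0197
228 230 nan -0.0673 0.0147
295 225 nan -0.0363 0.0043
222 240 0.1295 -0.0723 0.0106
200 256 0.1218 -0.0893 0.003
150 100 0.121 -0.0764 0.0838
300 120 0.1208 -0.0163 0.0496
255 355 0.1209 -0.0877 -0.0695
```

```bash

python3 -m handwheel '[[[0,0,0],[0,0,0.03]],[[0,0,0],[0,0,0]]]' >/dev/null; python3 h.py
python3 -m handwheel '[[[0,0,0],[0,0,0.03]],[[0,0,0],[0,0,0]]]' >/dev/null; python3 h.py
```

```text
t26.4 mill xy -56.1 -0.4 z 160.1 mm | toolx rel mill yaw 1.156 tilt 0.0000 | F mill -5.3 1.1 z 11.2 | q7 -0.59 gap 8.8 grip 44
 tool z [-0.0029 -0.0012 -1.    ] tau [0.47 1.02 0.03]
t26.6 mill xy -56.1 -0.3 z 160.0 mm | toolx rel mill yaw 1.126 tilt 0.0000 | F mill -5.8 -0.1 z 12.0 | q7 -0.62 gap 9.0 grip 44
 tool z [-0.003  -0.0012 -1.    ] tau [0.55 1.   0.01]
```

```bash

python3 -m handwheel '[[[0,0,-1],[0,0,0]],[[0,0,0],[0,0,0]]]' >/dev/null; python3 h.py
python3 -m handwheel '[[[0,0,-0.7],[0,0,0]],[[0,0,0],[0,0,0]]]' >/dev/null; python3 h.py
python3 -m handwheel '[[[0,0,-0.7],[0,0,0]],[[0,0,0],[0,0,0]]]' >/dev/null; python3 h.py
```

```text
t26.9 mill xy -56.1 -0.4 z 160.8 mm | toolx rel mill yaw 1.127 tilt 0.0000 | F mill -4.3 2.2 z 9.4 | q7 -0.62 gap 8.5 grip 44
 tool z [-0.003  -0.0011 -1.    ] tau [0.55 0.87 0.01]
t27.1 mill xy -56.1 -0.3 z 161.4 mm | toolx rel mill yaw 1.127 tilt 0.0000 | F mill -3.8 0.6 z 8.6 | q7 -0.62 gap 8.7 grip 44
 tool z [-0.003 -0.001 -1.   ] tau [0.53 0.78 0.01]
t27.2 mill xy -56.1 -0.4 z 162.0 mm | toolx rel mill yaw 1.127 tilt 0.0000 | F mill -3.5 2.0 z 8.3 | q7 -0.62 gap 8.6 grip 44
 tool z [-0.0031 -0.001  -1.    ] tau [0.47 0.8  0.05]
```

```bash

python3 -m handwheel '[[[0,0,-0.5],[0,0,0]],[[0,0,0],[0,0,0]]]' >/dev/null; python3 h.py
python3 -m handwheel '[[[0,0,-0.5],[0,0,0]],[[0,0,0],[0,0,0]]]' >/dev/null; python3 h.py
```

```text
t27.4 mill xy -56.1 -0.4 z 162.4 mm | toolx rel mill yaw 1.127 tilt 0.0000 | F mill -3.6 0.9 z 8.2 | q7 -0.62 gap 8.5 grip 43
 tool z [-0.003 -0.001 -1.   ] tau [ 0.45  0.73 -0.03]
t27.6 mill xy -56.1 -0.4 z 162.9 mm | toolx rel mill yaw 1.127 tilt 0.0000 | F mill -3.1 2.2 z 7.6 | q7 -0.62 gap 8.4 grip 43
 tool z [-0.0031 -0.001  -1.    ] tau [0.46 0.72 0.03]
```

```bash

python3 -m handwheel '[[[0,0,-0.7],[0,0,0]],[[0,0,-0.5],[0,0,0]],[[0,0,0],[0,0,0]]]' >/dev/null; python3 h.py
python3 -m handwheel '[[[0,0,-0.7],[0,0,0]],[[0,0,0],[0,0,0]]]' >/dev/null; python3 h.py
python3 -m handwheel '[[[0,0,-0.5],[0,0,0]],[[0,0,0],[0,0,0]]]' >/dev/null; python3 h.py
```

```text
t27.9 mill xy -56.1 -0.3 z 163.9 mm | toolx rel mill yaw 1.127 tilt 0.0000 | F mill -1.7 1.3 z 7.0 | q7 -0.62 gap 8.9 grip 43
 tool z [-3.e-03 -9.e-04 -1.e+00] tau [0.5  0.56 0.04]
t28.1 mill xy -56.1 -0.3 z 164.4 mm | toolx rel mill yaw 1.127 tilt 0.0000 | F mill -2.9 0.5 z 6.0 | q7 -0.62 gap 8.7 grip 43
 tool z [-3.e-03 -9.e-04 -1.e+00] tau [0.29 0.81 0.09]
t28.4 mill xy -56.1 -0.3 z 164.8 mm | toolx rel mill yaw 1.127 tilt 0.0000 | F mill -4.8 -1.3 z 4.9 | q7 -0.62 gap 8.6 grip 43
 tool z [-2.9e-03 -8.0e-04 -1.0e+00] tau [0.06 1.12 0.14]
```

```bash

python3 -m handwheel '[[[0,0,-0.5],[0,0,0]],[[0,0,0],[0,0,0]]]' >/dev/null; python3 h.py
python3 -m handwheel '[[[0,0,-0.5],[0,0,0]],[[0,0,0],[0,0,0]]]' >/dev/null; python3 h.py
```

```text
t28.6 mill xy -56.1 -0.2 z 165.2 mm | toolx rel mill yaw 1.127 tilt 0.0000 | F mill -5.5 -1.4 z 4.5 | q7 -0.62 gap 8.4 grip 43
 tool z [-2.8e-03 -8.0e-04 -1.0e+00] tau [-0.17  1.3   0.04]
t28.8 mill xy -56.1 -0.2 z 165.3 mm | toolx rel mill yaw 1.127 tilt 0.0000 | F mill -4.6 -3.4 z -0.8 | q7 -0.62 gap 8.6 grip 42
 tool z [-2.8e-03 -6.0e-04 -1.0e+00] tau [-0.38  1.17  0.09]
```

```bash

python3 -m handwheel '[[[0,0,0],[0,0,0]],[[0,0,0],[0,0,0]],[[0,0,0],[0,0,0]],[[0,0,0],[0,0,0]],[[0,0,0],[0,0,0]],[[0,0,0],[0,0,0]]]' -1 >/dev/null; python3 h.py
python3 -m handwheel '[[[0,0,-10],[0,0,0]],[[0,0,-15],[0,0,0]],[[0,0,-20],[0,0,0]],[[0,0,-25],[0,0,0]],[[0,0,-20],[0,0,0]],[[0,0,0],[0,0,0]]]' >/dev/null
python3 - <<'E'
from h import *
from rig import eyes
rep()
d=eyes.snapshot("wrist");W=pts(d);cv2.imwrite('pics/w4.png',d['pixels']);q=W[...,:2]-O;x=q@ex;y=q@ey;z=W[...,2]
near=(np.hypot(x+.055,y)<.035)
w=near&(z>.15)&(z<.18);X=np.c_[x[w],y[w]];c=X.mean(0);v=np.linalg.svd(X-c)[2][0]
print(w.sum(),c,np.arctan2(v[1],v[0]),cv2.minAreaRect(X.astype('f4')*1000),np.median(z[w]))
f=near&(z>.128)&(z<.148);print(np.median(z[f]))
L=(abs(x)<.09)&(abs(y)<.09)&(abs(z-.1215)<.006)
print(np.linalg.lstsq(np.c_[x[L],y[L],np.ones(L.sum())],z[L],rcond=None)[0])
E
```

```text
t29.4 mill xy -54.9 0.9 z 166.2 mm | toolx rel mill yaw 1.128 tilt 0.0000 | F mill 0.1 1.1 z -0.1 | q7 -0.62 gap 85.9 grip 0
 tool z [ 4.e-04 -0.e+00 -1.e+00] tau [0.02 0.01 0.05]
t29.9 mill xy -52.9 1.0 z 260.7 mm | toolx rel mill yaw 1.128 tilt 0.0001 | F mill -0.1 0.1 z -0.1 | q7 -0.58 gap 85.1 grip 0
 tool z [ 0.0074 -0.0018 -1.    ] tau [ 0.05 -0.04 -0.02]
886 [-0.05504637  0.00353837] -2.0029368378750165 ((-55.85934829711914, 2.1551780700683594), (43.988609313964844, 9.843521118164062), 64.6810302734375) 0.15827280180537284
0.1345028353838194
[-4.02264264e-04 -3.10045778e-05  1.20839250e-01]
```

View pics/w4.png

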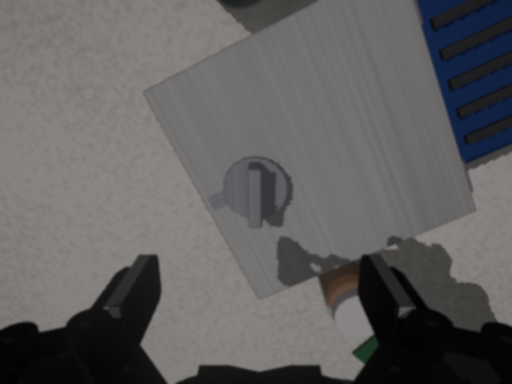

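The wrist view shows the cover flat and the wing at (255,195), released, with the head resting about 9 mm lower. That matches the notch depth, and nothing is touching it.

```bash
python3 -c "
from rig import env
print(env.finish_job())"
```

```text
the job is handed in; nothing more can be done
None
```

The cover is shut and the stud is locked: after I let go, the head stayed down about 9 mm, the depth of the notch. The most push I read on the tool was about 14 N, nothing else on the bench was touched, and I handed the job in at about 30 s. The head ended about 1.8 rad past where the pin went in, a little more than the quarter turn, and I never felt the solid stop.

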